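Clear the laundry detergent tank and take off its odd-handed filler cap

ROBOT

A 6-joint arm with a two-finger parallel gripper is mounted at the origin on the work surface. World frame = base frame: x ahead of the robot, y to its left, z up, the work surface at z = 0. Lengths are in m, angles in degrees, forces in N, time in s.
With the tool pointing down it reaches from about 0.4 to 0.825 m from the base axis. Payload 7 kg.
Tool frame: the origin (TCP) lies at the very end of the fingers, on their centre line; the grasp point (between the pads) lies 19 mm behind it (r.grasp_offset is the z of the grasp point in the tool frame, in m); z points along the fingers, y is the direction in which the jaws open and shut (so a half turn about z gives the same grasp; the last joint's range is limited). The gripper opens to 88 mm and grips with 3 to 60 N. Pads are 19 mm wide; open, the fingers measure 130 mm over their backs; the gripper's body (78 mm by 193 mm) begins 47 mm behind the grasp point.
Start: joints at [-59.696, 20.546, 0.682, 0, -70.136, -16.507], TCP at [0.161, -0.656, 0.227] pointing down, gripper open.
Joint ranges: [-176.03, 176.03], [-82.01, 121.73], [-58.28, 71.71], [-173.87, 95.51], [-174.79, -0.11], [-173.66, 173.66]. Speed limits (degrees/s): [136.94, 136.94, 172.46, 180, 180, 180].

INTERFACE

Orientations are given as [roll, pitch, yaw] about the fixed x, y, z axes, in that order (R = Rz(yaw) Ry(pitch) Rx(roll)).
In Python, from plant import r gives the robot as it stands.
- The arm moves only by the tool carry_out, never from a script. Its argument "plan" is a list of rows, each a list of 6 numbers: the shift along the world's x, y, z in m, then the turn, a rotation vector about the world's x, y, z in rad. In form: [[tx, ty, tz, wx, wy, wz], ...]. A call has 1 to 12 rows; each row shifts and turns the pose as measured when the row begins; what a row does not reach is not made up. A row lasts 1/12 s, in which the tool goes at most 41.7 mm and 7.16 degrees, less where a joint would pass 70% of its speed; a pose out of reach is approached as far as the arm can. A call with a gripper value outside its range is refused whole. "fingers" is the closure, from -1 (fully open) to 1 (shut), set as the call begins (left out, the last holds). The fingers move at their own pace and stop on an object; "force" is the grip in N (left out, the last holds). Time passes only in rows, so rows that do not move let the fingers close. It gives the time, the measured TCP pose, the force and the opening at its end, in the units of the state.
- r.get_state(): the state, without advancing time (a new reading comes with each control period).
- r.capture(name): name is "scene" or "side" or "wrist"; returns the picture (480x640x3 uint8, red, green, blue); there is no depth.
- r.camera_model(name): a dict with "fov_y" (degrees; the focal length in pixels is half the picture's height over the tangent of half this angle, whatever the lens; pixels are square), "cx", "cy" (the principal point, pixels), "R" (3x3) and "t" (3): a world point X has camera coordinates R X + t; the wrist camera has in their place "mount" (4x4, takes a point from camera to tool coordinates, whose origin is the TCP and whose axes are the flange's). Camera axes: x right, y down, z forward; pixel columns grow to the right and rows downward; lengths in m; the calibration is good to about 2 mm. A picture is of the moment at which its call begins: read the wrist's pose just before it. camera_model takes no time and is no camera call.
- r.close_job(): hands the job in, once; it reports no verdict.
The state is a dict: "time_s": time; "joints": joint angles; "qd": joint speeds; "joint_torque": joint torques, N m; "tcp_pos": TCP position; "eef_rot": TCP orientation; "contact_force": force on the tool from outside, world axes, zero at the start; "moment": the same for the moment, N m; "gripper_width": finger opening in m.
Only numpy, scipy, OpenCV 4.12 (cv2) and the standard library are available. Lean on these libraries where they do the work, as an engineer would, in place of code of your own. Each camera call takes 0.05 s, during which the arm holds its last target.

TASK

The jar and the tin standing on the detergent tank are in the way of its filler cap: first pack both, upright and side by side, down into the small open wooden box and let go of them. Then unscrew the filler cap; nobody remembers whether its thread is left- or right-handed, so find out by trying one way and, if it stops, the other, and give it about a quarter turn on its neck before lifting. Lift it straight up and finish while holding it still and upright in the gripper about 10 cm above its seat, over the filler neck; leave the clock, the plant and the brush alone.

Things in the scene. Friction and masses are not known exactly. Their poses are not given: they have to be found in the camera images.
- tank: The detergent tank: flat white plastic block, 170 (its x) x 230 (its y) x 70 mm high, fixed to the worktop. Origin: centre of its underside; z up. A small tap sticks out of its -x side. The filler cap sits on its top at x = -30 mm, y = 0; a square housing 60 x 70 mm, 34 mm high, stands on its top at x = +52 mm, y = 0.
- filler (a point): Centre of the top of the filler neck, 20 mm above the tank's top, under the cap: the vertical axis on which the cap turns. Axes as the tank's. Quarter-turn thread of unknown hand, differing from start to start: the wrong way the cap meets a hard stop within 2 to 8 degrees; the right way it turns easily, without rising, and from 60 to 105 degrees (aim at 80) it lifts straight off.
- cap_grip (a point): Grip point on the axis of the loose black cap (60 g). Skirt and disc 66 mm across, disc top 25 mm above the tank's top; on the disc stands a grip bar 14 mm thick (cap x), 48 mm long (cap y), 30 mm high. The point is in the bar, 22 mm above the disc, 8 mm below the bar's top, 47 mm above the tank's top when seated. z up; screwed on, its x and y lie along the tank's x and y. 2 mm of up-down play.
- jar_mid (a point): Centre (half-way up) of the loose glass jar with steel lid: upright cylinder 44 mm in diameter, 105 mm high, 0.25 kg or so. It stands on the tank's top beside the cap, on either side (along the tank's y); z along its axis.
- tin_mid (a point): Centre (half-way up) of the loose metal tin: upright block 48 mm (its x) x 40 mm (its y) x 105 mm high, 0.3 kg or so. It stands on the tank's top on the other side of the cap. z up.
- crate: The open wooden box, fixed to the worktop. Inside 56 mm (its x) x 100 mm (its y), walls 4 mm thick and 50 mm high over the worktop, floor 4 mm thick. Origin: centre of its underside, z up. Jar and tin fit only in a row along its y, with the tin's 48 mm side along the box's x; they stand out above the walls.
- clock: Bystander: grey mantel clock 60 x 110 x 145 mm, loose; origin at the centre of its underside.
- plant: Bystander: small potted plant, 58 mm wide and 90 mm high, loose; origin at the centre of its underside.
- brush: Bystander: brush lying flat, loose.
Not all that is in view belongs to the job. Leave any orange look-alike of the part that bears cap_grip alone.

How it is judged (in metres and radians):
On the way, in this order (a step that is already met when the one before it is completed fails the run):
1. jar and tin both stand upright on the floor of the wooden box, let go (x of jar_mid in the frame of crate between -0.022 and 0.022 m and y of jar_mid in the frame of crate between -0.045 and 0.045 m and z of jar_mid in the frame of crate between 0.045 and 0.066 m and angle between each of jar_mid, tin_mid's own z axis and vertical below 0.12 rad and contact force between each of jar, tin and the fingers below 0.1 N and x of tin_mid in the frame of crate between -0.022 and 0.022 m and y of tin_mid in the frame of crate between -0.045 and 0.045 m and z of tin_mid in the frame of crate between 0.045 and 0.066 m), for 0.2 s.
2. the cap, still seated on its neck, has been turned about a quarter turn (49 degrees or more) (angle between the x axis of cap_grip and the x axis of tank, either way round above 0.85 rad and horizontal distance between cap_grip and filler below 0.01 m and z of cap_grip in the frame of tank below 0.127 m), for 0.05 s.
At the end, for the whole second after the job is handed in: The gripper holds the cap (finger force over 1 N) still and upright (within 0.3 rad), raised at least 50 mm above its seat and within 60 mm sideways of the filler axis, touching nothing else; jar and tin stand upright (within 0.12 rad) on the floor of the wooden box, released (all of step 1 and z of cap_grip in the frame of tank above 0.167 m and horizontal distance between cap_grip and filler below 0.06 m and angle between cap_grip's own z axis and vertical below 0.3 rad and contact force between cap and the fingers above 1 N and contact force between cap and tank below 0.05 N and contact force between cap and jar below 0.05 N and contact force between cap and tin below 0.05 N and linear speed of cap below 0.03 m/s); the arm keeps its last pose, push and grip.
It fails at once if the clock is moved or knocked over (distance of clock from where it was at the start of the episode above 0.03 m or angle between clock's own z axis and vertical above 0.3 rad).
It fails at once if the plant is moved or knocked over (distance of plant from where it was at the start of the episode above 0.03 m or angle between plant's own z axis and vertical above 0.3 rad).
It fails at once if the brush is moved (distance of brush from where it was at the start of the episode above 0.03 m).
It also fails if it takes over 72 s, if anything falls off the work surface, if the arm or the gripper's body presses on something with over 40 N, if the wrist force passes 120 N, or if a joint passes its speed limit or range.

## Working session

There is one attempt and no reset: what is moved stays moved. The work goes in short steps, Python scripts to look and compute and a tool call to move; the robot and the scene stay as the last step left them, time stands still between calls to the robot, and variables do not carry over. Pictures are saved under pics/ and viewed, and the job is handed in when it is done.

Besides the shell and the picture viewer there is one more tool, called after "Emit:" by a JSON object that holds its "api" and its "payload", one argument or row to a line. carry_out: Moves the arm, as the interface text tells. Its arguments: {"type":"object","properties":{"plan":{"type":"array"},"fingers":{"type":"number"},"force":{"type":"number"}},"required":["plan"]}

```bash
ls; mkdir -p pics; python3 - <<'E'
from plant import r
import cv2,numpy as np
s=r.get_state()
print({k:np.round(v,3).tolist() for k,v in s.items()}, r.grasp_offset)
for n in ["scene","side","wrist"]:
    im=r.capture(n); cv2.imwrite(f"pics/a_{n}.png",im[:,:,::-1])
    print(n,r.camera_model(n))
E
```

```text
pics
{'time_s': 0.0, 'joints': [-59.695, 20.592, 0.635, -0.021, -70.136, -16.505], 'qd': [0.028, -0.04, -0.0, -0.02, -0.054, -0.13], 'joint_torque': [0.0, -58.272, 29.308, 6.998, 0.007, -0.0], 'tcp_pos': [0.161, -0.655, 0.226], 'eef_rot': [179.905, -0.007, -166.207], 'contact_force': [-0.24, -0.011, -0.248], 'moment': [-0.008, -0.01, -0.028], 'gripper_width': 0.088} -0.0188
scene {'fov_y': 45.5790268684513, 'cx': 322.80117512350824, 'cy': 245.94372102626875, 'R': array([[-0.78566957,  0.61842684, -0.01647919],
       [ 0.47084205,  0.58047013, -0.66435095],
       [-0.40128678, -0.52971942, -0.74723909]]), 't': array([ 0.46460028, -0.21295916,  1.44419848])}
side {'fov_y': 42.87674703676002, 'cx': 318.1355437580256, 'cy': 242.64199456291541, 'R': array([[ 0.96815019, -0.2497302 ,  0.01788927],
       [-0.12662923, -0.55004684, -0.82547775],
       [ 0.21598666,  0.79692114, -0.5641511 ]]), 't': array([-0.56437881,  0.17871718,  1.54231165])}
wrist {'fov_y': 66.75110519262327, 'cx': 317.1315489377538, 'cy': 245.1604540215124, 'mount': array([[-7.55111832e-04, -9.65272230e-01, -2.61245004e-01,
         7.00954055e-02],
       [ 9.99999518e-01, -5.65064708e-04, -8.02580698e-04,
         6.18179689e-04],
       [ 6.27088528e-04, -2.61245484e-01,  9.65272191e-01,
        -1.58695023e-01],
       [ 0.00000000e+00,  0.00000000e+00,  0.00000000e+00,
         1.00000000e+00]])}
```

View pics/a_scene.png

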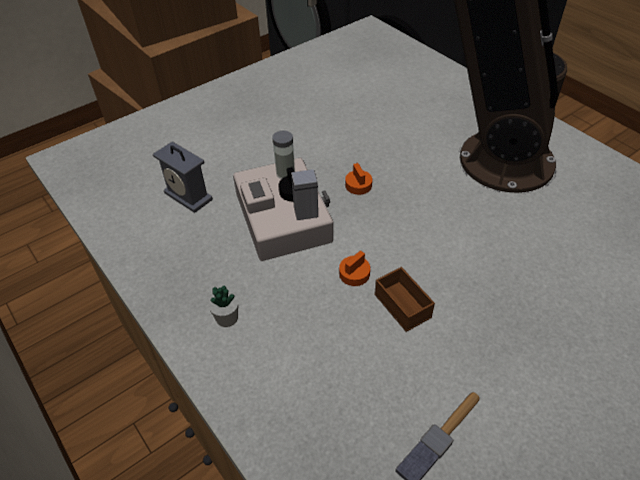

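View pics/a_side.png

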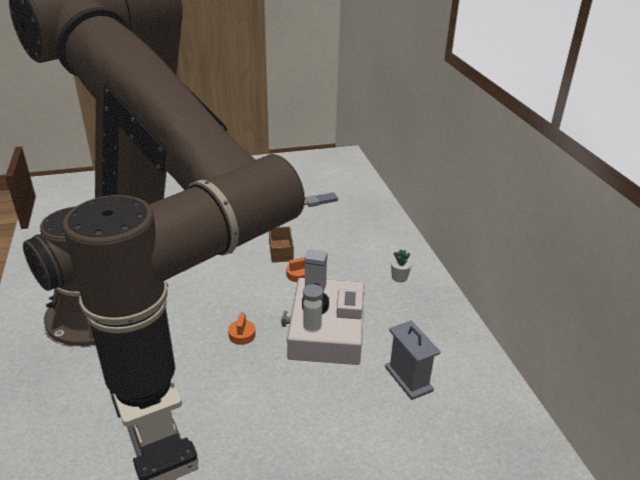

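View pics/a_wrist.png

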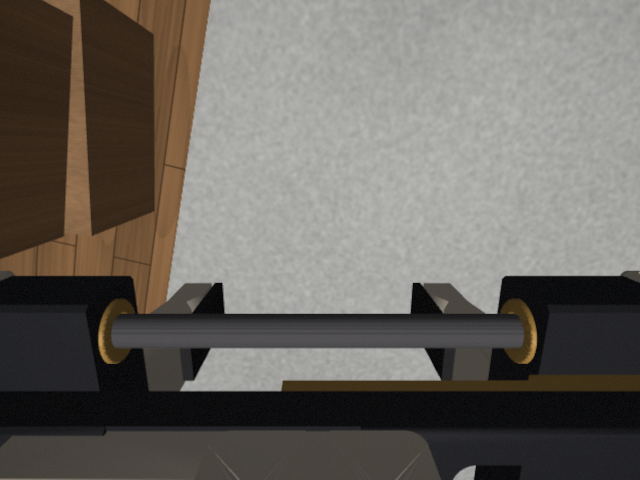

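The scene view shows the jar at (284,150), the tin at (305,195), and the black cap partly hidden between them at (290,187). Orange look-alikes sit at (359,180) and (354,268), the crate at (405,298), the clock at (183,180), the plant at (224,305) and the brush at (440,440). I'll crop close next.

```bash
cat > h.py <<'E'
import numpy as np, cv2
from plant import r
from scipy.spatial.transform import Rotation as Ro
def cam(n, st=None):
    m=r.camera_model(n); f=240/np.tan(np.radians(m['fov_y']/2))
    if 'R' in m:
        R=np.array(m['R']);t=np.array(m['t'])
    else:
        T=np.eye(4);T[:3,:3]=Ro.from_euler('xyz',st['eef_rot'],degrees=True).as_matrix();T[:3,3]=st['tcp_pos']
        W=np.linalg.inv(T@np.array(m['mount'])); R=W[:3,:3];t=W[:3,3]
    return f,m['cx'],m['cy'],R,t
def ray(c,u,v):
    f,cx,cy,R,t=c
    d=R.T@np.array([(u-cx)/f,(v-cy)/f,1.]); return -R.T@t,d
def onz(c,u,v,z):
    o,d=ray(c,u,v); return o+d*(z-o[2])/d[2]
def proj(c,X):
    f,cx,cy,R,t=c; p=R@np.array(X)+t; return np.array([f*p[0]/p[2]+cx,f*p[1]/p[2]+cy])
def crop(im,x0,y0,w,h,s,fn):
    cv2.imwrite(fn,cv2.resize(im[y0:y0+h,x0:x0+w],None,fx=s,fy=s,interpolation=cv2.INTER_CUBIC))
E
python3 - <<'E'
import cv2
from h import crop
a=cv2.imread('pics/a_scene.png');b=cv2.imread('pics/a_side.png')
crop(a,225,120,120,150,4,'pics/b1.png');crop(a,340,160,110,180,4-1,'pics/b2.png')
crop(b,260,220,130,150,4,'pics/b3.png')
E
```

```text
(no output)
```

View pics/b1.png

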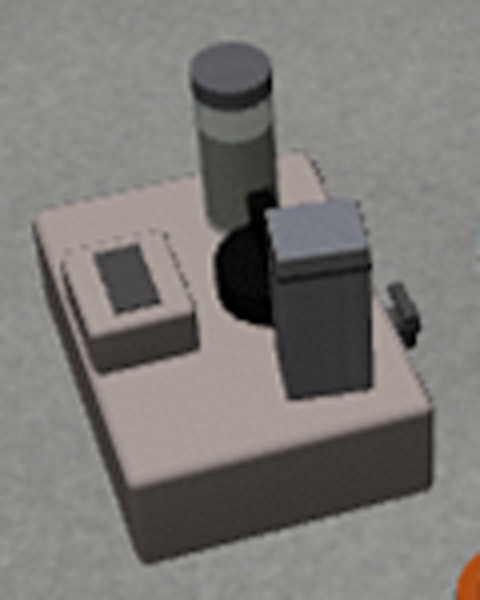

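View pics/b2.png

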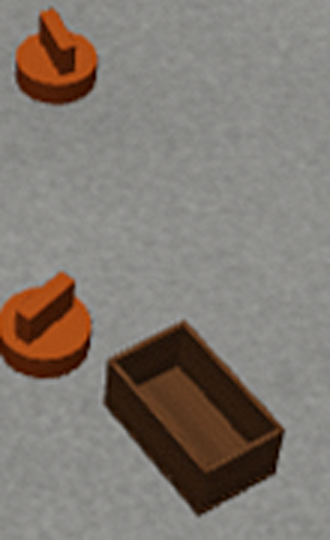

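View pics/b3.png

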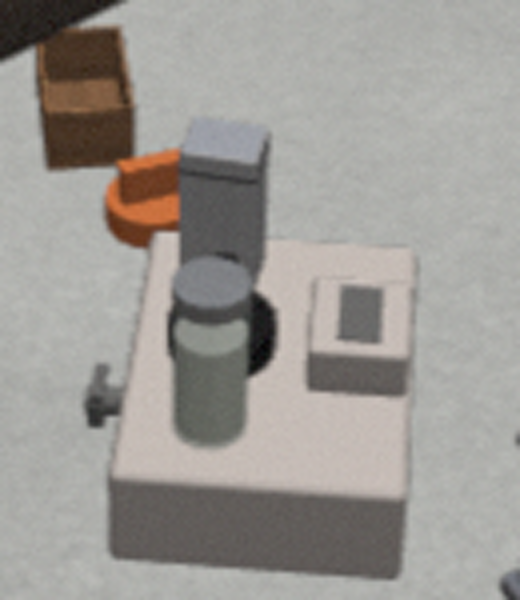

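The close crop confirms the black cap on the tank between jar and tin; the orange ones on the table are decoys. Now I'll compute poses.

```bash
python3 - <<'E'
from h import *
np.set_printoptions(precision=4,suppress=True)
S=cam('scene');D=cam('side')
def go(c,pts,x0,y0,s,z,nm):
    P=np.array([onz(c,x0+(u+.5)/s-.5,y0+(v+.5)/s-.5,z) for u,v in pts]); print(nm);print(P[:,:2],P.mean(0)[:2])
    if len(P)==4:
        for i in range(4):
            e=P[(i+1)%4]-P[i];print('  len',np.linalg.norm(e),'ang',np.degrees(np.arctan2(e[1],e[0])))
    return P
go(S,[(33,215),(130,487),(432,405),(310,153)],225,120,4,.07,'tank S')
go(D,[(155,235),(415,248),(408,495),(110,478)],260,220,4,.07,'tank D')
go(S,[(107,360),(185,322),(284,430),(207,470)],340,160,3,.05,'crate S')
go(D,[(38,42),(122,30),(132,103),(45,112)],260,220,4,.05,'crate D')
go(S,[(231,70)],225,120,4,.175,'jar S');go(D,[(213,277)],260,220,4,.175,'jar D')
go(S,[(266,210),(357,200),(372,264),(275,276)],225,120,4,.175,'tin S')
go(D,[(193,118),(270,128),(265,168),(181,158)],260,220,4,.175,'tin D')
go(D,[(213,440)],260,220,4,.07,'jar base near D')
E
```

```text
tank S
[[ 0.5975 -0.3278]
 [ 0.6726 -0.1149]
 [ 0.5142 -0.0622]
 [ 0.4396 -0.2705]] [ 0.556  -0.1938]
  len 0.2258055857269154 ang 70.58084596824271
  len 0.16686268261891354 ang 161.61894754846224
  len 0.2211992790004406 ang -109.7186336172641
  len 0.16799896612347703 ang -19.96014232815056
tank D
[[ 0.5129 -0.0643]
 [ 0.6709 -0.115 ]
 [ 0.5977 -0.3283]
 [ 0.4382 -0.2763]] [ 0.5549 -0.196 ]
  len 0.16599637908833373 ang -17.804365833772128
  len 0.22551005201105612 ang -108.95994924240067
  len 0.16773813008426625 ang 161.93265600368863
  len 0.22478226434944357 ang 70.59266624382086
crate S
[[0.5384 0.103 ]
 [0.4758 0.1116]
 [0.4884 0.2166]
 [0.5481 0.2081]] [0.5126 0.1598]
  len 0.06319089066920115 ang 172.11424281273523
  len 0.10568518213701567 ang 83.14878564919162
  len 0.06032403441325826 ang -8.098516659626359
  len 0.10555203239273728 ang -95.29266710001264
crate D
[[0.4871 0.2041]
 [0.5501 0.2062]
 [0.5369 0.1123]
 [0.4753 0.1151]] [0.5123 0.1594]
  len 0.06308958128580068 ang 1.8988972905225703
  len 0.09480899661912165 ang -98.04761309252369
  len 0.06165641093779961 ang 177.36497889618698
  len 0.08973070214765938 ang 82.43755345895129
jar S
[[ 0.5035 -0.2493]] [ 0.5035 -0.2493]
jar D
[[ 0.5054 -0.2412]] [ 0.5054 -0.2412]
tin S
[[ 0.5566 -0.144 ]
 [ 0.5159 -0.1207]
 [ 0.5397 -0.0776]
 [ 0.5824 -0.1011]] [ 0.5487 -0.1109]
  len 0.046900107886139755 ang 150.20777491502037
  len 0.04920300549606941 ang 61.12306974455131
  len 0.04872347341189593 ang -28.85299694440695
  len 0.05000602330912639 ang -120.97342113100518
tin D
[[ 0.531  -0.0887]
 [ 0.574  -0.1094]
 [ 0.5604 -0.1484]
 [ 0.5143 -0.1274]] [ 0.5449 -0.1185]
  len 0.04768385085344637 ang -25.797722425270422
  len 0.04128972757279061 ang -109.26902291380608
  len 0.05063074872638484 ang 155.46394705203653
  len 0.04217352109025542 ang 66.59413464624966
jar base near D
[[ 0.5023 -0.2592]] [ 0.5023 -0.2592]
```

Emit:
{"api": "carry_out", "payload": {
  "plan": [
    [0.012,0.016,0.03,0,0,0.04],
    [0.018,0.022,0.026,0,0,0.06],
    [0.02,0.026,0.02,0,0,0.07],
    [0.023,0.03,0.014,0,0,0.07],
    [0.024,0.031,0.01,0,0,0.07],
    [0.024,0.031,0.01,0,0,0.07],
    [0.024,0.031,0.01,0,0,0.07],
    [0.024,0.031,0.01,0,0,0.07],
    [0.024,0.031,0.01,0,0,0.07],
    [0.024,0.031,0.01,0,0,0.07],
    [0.024,0.031,0.01,0,0,0.07],
    [0.024,0.031,0.01,0,0,0.07]
  ],
  "fingers": -1,
  "force": 20
}}

```text
time_s: 1.15
tcp_pos: [0.4247, -0.301, 0.3933]
eef_rot: [179.1, -0.2, -119.0]
contact_force: [0.7, -0.7, 1.1]
gripper_width: 0.0875
```

Emit:
{"api": "carry_out", "payload": {
  "plan": [
    [0.024,0.03,0.005,0,0,0.03],
    [0.024,0.03,0.005,0,0,0.03],
    [0.024,0.03,0.005,0,0,0.03],
    [0.024,0.03,0.005,0,0,0.03],
    [0.02,0.026,0.005,0,0,0.03],
    [0.015,0.018,0,0,0,0.02],
    [0.006,0.008,0,0,0,0],
    [0,0,0,0,0,0]
  ]
}}

```text
time_s: 1.82
tcp_pos: [0.5698, -0.1118, 0.4206]
eef_rot: [179.3, -0.1, -108.0]
contact_force: [-0.0, 0.2, -0.5]
gripper_width: 0.0873
```

```bash
python3 - <<'E'
from h import *
import json
s=r.get_state();print(s['tcp_pos'],s['eef_rot'])
im=r.capture('wrist')[:,:,::-1];cv2.imwrite('pics/c_wrist.png',im)
json.dump({k:list(map(float,s[k])) for k in('tcp_pos','eef_rot')},open('c.json','w'))
im=r.capture('side')[:,:,::-1];cv2.imwrite('pics/c_side.png',im)
E
```

```text
[ 0.56975072 -0.11180779  0.42063789] [ 1.79259351e+02 -5.28287219e-02 -1.08015172e+02]
```

View pics/c_wrist.png

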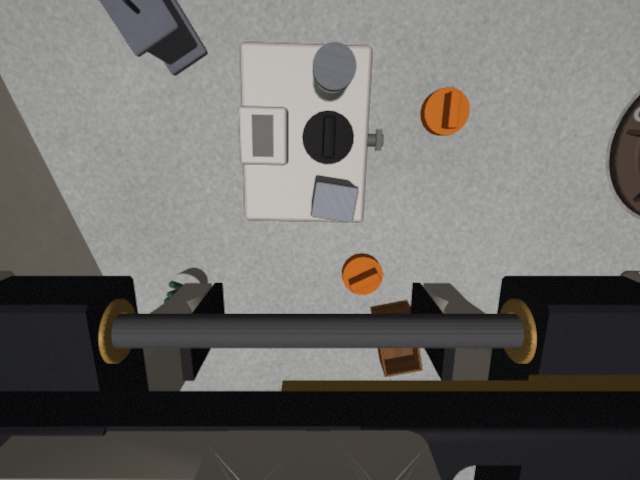

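The wrist view shows the tank at (240–372, 42–220), the jar lid at (334,67), the cap at (328,137) and the tin top at (334,202). I'll crop it to get the corners.

```bash
python3 - <<'E'
from h import *
a=cv2.imread('pics/c_wrist.png'); crop(a,230,35,150,195,3,'pics/c1.png')
E
```

```text
(no output)
```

View pics/c1.png

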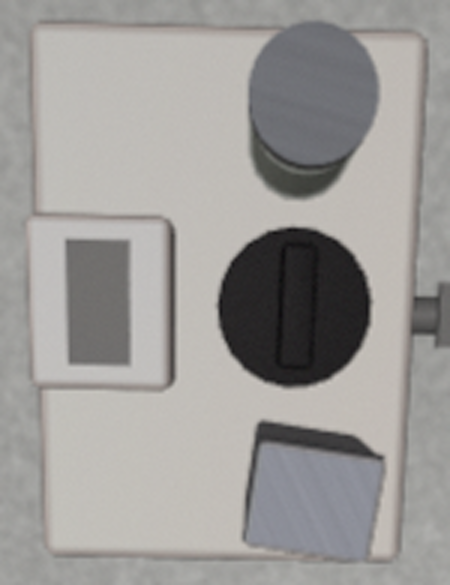

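```bash
python3 - <<'E'
from h import *
import json
np.set_printoptions(precision=4,suppress=True)
W=cam('wrist',json.load(open('c.json')))
def go(c,pts,x0,y0,s,z,nm):
    P=np.array([onz(c,x0+(u+.5)/s-.5,y0+(v+.5)/s-.5,z) for u,v in pts]); print(nm,P.mean(0)[:2])
    if len(P)==4:
        for i in range(4):
            e=P[(i+1)%4]-P[i];print('  len',np.linalg.norm(e),'ang',np.degrees(np.arctan2(e[1],e[0])))
    return P
a=(230,35,3)
t=go(W,[(33,24),(426,34),(397,560),(46,553)],*a,.07,'tank')
go(W,[(314,93)],*a,.175,'jar lid')
go(W,[(260,437),(384,459),(368,560),(245,545)],*a,.175,'tin')
go(W,[(294,307)],*a,.095,'cap disc')
go(W,[(283,245),(317,245),(311,368),(278,366)],*a,.125,'bar')
E
```

```text
tank [ 0.5555 -0.1933]
  len 0.16508909602634683 ang 160.80560846634503
  len 0.22567398700065075 ang 70.66877391177184
  len 0.1662177783300316 ang -19.366608944586925
  len 0.22517990292469667 ang -109.61852598236011
jar lid [ 0.5037 -0.2474]
tin [ 0.545  -0.1151]
  len 0.046347917685176605 ang 151.93293510662883
  len 0.038145280585151625 ang 64.49045281392665
  len 0.04671403004701155 ang -25.247989896829978
  len 0.040428778198592766 ang -116.09314920783181
cap disc [ 0.5275 -0.1842]
bar [ 0.5277 -0.1835]
  len 0.013379426335026734 ang 161.99699224088977
  len 0.04709030168457678 ang 69.72846622466172
  len 0.013380312142477178 ang -21.447550380335034
  len 0.04628608945652858 ang -110.28212120822519
```

Emit:
{"api": "carry_out", "payload": {
  "plan": [
    [-0.012,-0.024,-0.01,-0.004,-0.012,0],
    [-0.017,-0.036,-0.01,0,0,0],
    [-0.017,-0.036,-0.01,0,0,0],
    [-0.014,-0.028,-0.02,0,0,0],
    [-0.006,-0.011,-0.03,0,0,0],
    [0,0,-0.035,0,0,0],
    [0,0,-0.035,0,0,0],
    [0,0,-0.03,0,0,0],
    [0,0,-0.02,0,0,0],
    [0,0,0,0,0,0]
  ]
}}

```text
time_s: 2.75
tcp_pos: [0.4858, -0.2652, 0.2174]
eef_rot: [-179.5, -0.1, -109.1]
contact_force: [-0.2, 0.3, -0.9]
gripper_width: 0.0877
```

Emit:
{"api": "carry_out", "payload": {
  "plan": [
    [0.009,0.009,-0.005,0,0,0.005],
    [0.006,0.006,-0.01,0,0,0.005],
    [0.002,0.002,-0.01,0,0,0],
    [0,0,0,0,0,0],
    [0,0,0,0,0,0]
  ]
}}

```text
time_s: 3.17
tcp_pos: [0.5037, -0.2498, 0.1948]
eef_rot: [-179.2, -0.1, -108.7]
contact_force: [0.3, 0.9, 0.8]
gripper_width: 0.0875
```

Emit:
{"api": "carry_out", "payload": {
  "plan": [
    [0,0.002,-0.015,0.002,0.007,0],
    [0,0.001,-0.018,0.001,0.003,0],
    [0,0,-0.014,0,0,0],
    [0,0,-0.008,0,0,0],
    [0,0,0,0,0,0],
    [0,0,0,0,0,0]
  ]
}}

```text
time_s: 3.67
tcp_pos: [0.5062, -0.2466, 0.1402]
eef_rot: [-179.5, -0.1, -108.6]
contact_force: [0.3, 0.3, -0.2]
gripper_width: 0.0875
```

Emit:
{"api": "carry_out", "payload": {
  "plan": [
    [-0.001,0,-0.005,0.001,0.004,0],
    [0,0,-0.002,0,0,0],
    [0,0,0,0,0,0]
  ]
}}

```text
time_s: 3.92
tcp_pos: [0.5062, -0.2469, 0.1344]
eef_rot: [-179.6, -0.2, -108.6]
contact_force: [0.0, -1.1, 0.1]
gripper_width: 0.0877
```

Emit:
{"api": "carry_out", "payload": {
  "plan": [
    [0,0,0,0,0,0],
    [0,0,0,0,0,0],
    [0,0,0,0,0,0],
    [0,0,0,0,0,0],
    [0,0,0,0,0,0],
    [0,0,0,0,0,0]
  ],
  "fingers": 1,
  "force": 20
}}

```text
time_s: 4.42
tcp_pos: [0.5071, -0.2472, 0.1361]
eef_rot: [-179.5, -0.1, -108.6]
contact_force: [0.3, 0.3, 0.6]
gripper_width: 0.0533
```

Emit:
{"api": "carry_out", "payload": {
  "plan": [
    [0,0,0,0,0,0],
    [0,0,0,0,0,0],
    [0,0,0,0,0,0],
    [0,0,0,0,0,0],
    [0,0,0,0,0,0]
  ]
}}

```text
time_s: 4.83
tcp_pos: [0.5067, -0.2471, 0.1361]
eef_rot: [-179.5, -0.1, -108.6]
contact_force: [0.2, 0.3, 1.1]
gripper_width: 0.0438
```

Emit:
{"api": "carry_out", "payload": {
  "plan": [
    [0,0,0.02,0,0,0],
    [0,0,0.03,0,0,0],
    [0,0,0.035,0,0,0],
    [0,0,0.035,0,0,0],
    [0,0.01,0.025,0,0,0],
    [0,0.02,0.01,0,0,0.02],
    [0,0.03,0,0,0,0.02],
    [0,0.035,0,0,0,0.02],
    [0,0.035,0,0,0,0.02],
    [0,0.035,0,0,0,0.02],
    [0,0.035,0,0,0,0.02],
    [0,0.035,0,0,0,0.02]
  ]
}}

```text
time_s: 5.83
tcp_pos: [0.499, -0.0069, 0.2918]
eef_rot: [179.8, -0.1, -101.0]
contact_force: [1.0, 0.2, -2.6]
gripper_width: 0.0438
```

Emit:
{"api": "carry_out", "payload": {
  "plan": [
    [0,0.035,0,0,0,0.02],
    [0,0.035,0,0,0,0.02],
    [0,0.035,0,0,0,0.02],
    [0,0.035,0,0,0,0.01],
    [0,0.03,0,0,0,0.01],
    [0,0.025,0,0,0,0],
    [0,0.02,0,0,0,0],
    [0,0.01,0,0,0,0],
    [0,0.005,0,0,0,0],
    [0,0,0,0,0,0]
  ]
}}

```text
time_s: 6.67
tcp_pos: [0.4923, 0.2411, 0.2865]
eef_rot: [179.3, -0.2, -95.7]
contact_force: [0.6, -0.1, -3.6]
gripper_width: 0.0438
```

```bash
python3 - <<'E'
from h import *
import json
s=r.get_state();print(s['tcp_pos'],s['eef_rot'],s['gripper_width'])
im=r.capture('wrist')[:,:,::-1];cv2.imwrite('pics/d_wrist.png',im)
json.dump({k:list(map(float,s[k])) for k in('tcp_pos','eef_rot')},open('d.json','w'))
E
```

```text
[0.49228373 0.24108438 0.28651719] [ 1.79334050e+02 -1.62156292e-01 -9.56767341e+01] 0.04383959919597662
```

View pics/d_wrist.png

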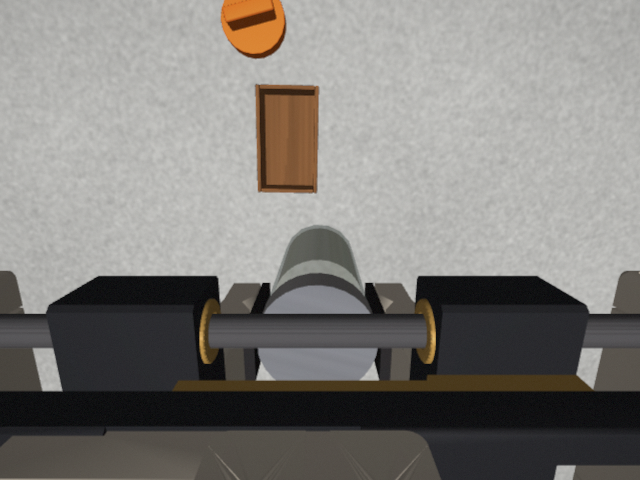

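The crate is clear in view: its rim corners are near (256,86), (319,87), (318,191) and (259,191). The jar hangs straight in the gripper at (318,300).

```bash
python3 - <<'E'
from h import *
a=cv2.imread('pics/d_wrist.png'); crop(a,245,75,85,125,5,'pics/d1.png')
E
```

```text
(no output)
```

View pics/d1.png

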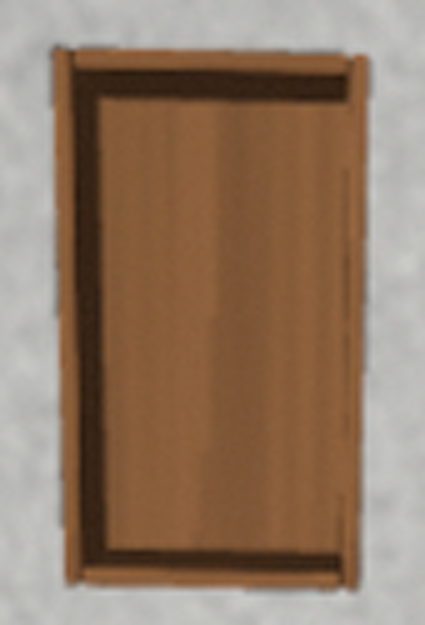

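```bash
python3 - <<'E'
from h import *
import json
np.set_printoptions(precision=4,suppress=True)
W=cam('wrist',json.load(open('d.json')))
P=np.array([onz(W,245+(u+.5)/5-.5,75+(v+.5)/5-.5,.05)[:2] for u,v in [(53,47),(370,57),(357,589),(66,582)]])
c=P.mean(0);print(P,c)
for i in range(4):
    e=P[(i+1)%4]-P[i];print('  len',np.linalg.norm(e),'ang',np.degrees(np.arctan2(e[1],e[0])))
E
```

```text
[[0.5383 0.1048]
 [0.4752 0.1129]
 [0.4885 0.2187]
 [0.5508 0.2109]] [0.5132 0.1618]
  len 0.06361561185633202 ang 172.7045499616195
  len 0.10670497886972712 ang 82.82698033790878
  len 0.06278998711177446 ang -7.174135305846528
  len 0.10684287973763616 ang -96.73034193368649
```

Emit:
{"api": "carry_out", "payload": {
  "plan": [
    [0.005,-0.012,-0.01,-0.001,-0.008,-0.012],
    [0.008,-0.018,-0.015,0,0,0],
    [0.006,-0.012,-0.02,0,0,0],
    [0.002,-0.005,-0.02,0,0,0],
    [0,0,-0.015,0,0,0],
    [0,0,-0.005,0,0,0],
    [0,0,0,0,0,0],
    [0,0,0,0,0,0]
  ]
}}

```text
time_s: 7.38
tcp_pos: [0.514, 0.1823, 0.2006]
eef_rot: [179.9, -0.1, -96.8]
contact_force: [0.2, 0.8, -2.7]
gripper_width: 0.044
```

Emit:
{"api": "carry_out", "payload": {
  "plan": [
    [0.001,0.002,-0.015,0,0,0],
    [0.001,0.001,-0.02,0,0,0],
    [0,0,-0.02,0,0,0],
    [0,0,-0.015,0,0,0],
    [0,0,-0.005,0,0,0],
    [0,0,0,0,0,0],
    [0,0,0,0,0,0]
  ]
}}

```text
time_s: 7.97
tcp_pos: [0.5211, 0.1876, 0.133]
eef_rot: [-179.4, 0.4, -96.8]
contact_force: [0.6, -0.2, -2.0]
gripper_width: 0.044
```

Emit:
{"api": "carry_out", "payload": {
  "plan": [
    [-0.003,-0.001,-0.012,0.001,0.008,0],
    [-0.002,0,-0.015,0,0.002,0],
    [0,0,-0.008,0,0,0],
    [0,0,0,0,0,0],
    [0,0,0,0,0,0]
  ]
}}

```text
time_s: 8.38
tcp_pos: [0.5183, 0.1884, 0.1005]
eef_rot: [-179.7, 0.7, -96.7]
contact_force: [0.4, 0.4, -2.5]
gripper_width: 0.0439
```

Emit:
{"api": "carry_out", "payload": {
  "plan": [
    [-0.002,-0.002,-0.01,-0.008,0.003,0],
    [-0.001,-0.001,-0.01,-0.003,0,0],
    [0,0,-0.006,0,0,0],
    [0,0,0,0,0,0],
    [0,0,0,0,0,0]
  ]
}}

```text
time_s: 8.8
tcp_pos: [0.5157, 0.1854, 0.073]
eef_rot: [-179.7, 0.0, -96.7]
contact_force: [0.0, -0.0, -2.7]
gripper_width: 0.0443
```

Emit:
{"api": "carry_out", "payload": {
  "plan": [
    [0,0,-0.003,0,0,0],
    [0,0,0,0,0,0],
    [0,0,0,0,0,0]
  ]
}}

```text
time_s: 9.05
tcp_pos: [0.5162, 0.1859, 0.0704]
eef_rot: [-179.7, 0.1, -96.6]
contact_force: [-0.9, 0.4, -3.6]
gripper_width: 0.0436
```

Emit:
{"api": "carry_out", "payload": {
  "plan": [
    [0,0,0,0,0,0],
    [0,0,0,0,0,0],
    [0,0,0,0,0,0],
    [0,0,0,0,0,0],
    [0,0,0,0,0,0],
    [0,0,0,0,0,0]
  ],
  "fingers": -1
}}

```text
time_s: 9.55
tcp_pos: [0.5181, 0.1869, 0.0723]
eef_rot: [-179.4, 0.2, -96.6]
contact_force: [0.1, -0.5, -0.3]
gripper_width: 0.0781
```

Emit:
{"api": "carry_out", "payload": {
  "plan": [
    [0,0,0.015,0,0,0],
    [0,0,0.03,0,0,0],
    [0,0,0.035,0,0,0],
    [0,0,0.035,0,0,0],
    [0,-0.01,0.03,0,0,-0.02],
    [0.003,-0.02,0.01,0,0,-0.03],
    [0.003,-0.03,0,0,0,-0.04],
    [0.003,-0.035,0,0,0,-0.05],
    [0.003,-0.035,0,0,0,-0.05],
    [0.003,-0.035,0,0,0,-0.05],
    [0.003,-0.035,0,0,0,-0.05],
    [0.003,-0.025,0,0,0,-0.03]
  ]
}}

```text
time_s: 10.55
tcp_pos: [0.5377, -0.0437, 0.2374]
eef_rot: [-179.2, 0.3, -115.2]
contact_force: [0.2, 1.2, 0.4]
gripper_width: 0.0873
```

Emit:
{"api": "carry_out", "payload": {
  "plan": [
    [0.002,-0.015,0,0,0,-0.01],
    [0,-0.008,0,0,0,0],
    [0,0,0,0,0,0],
    [0,0,0,0,0,0]
  ]
}}

```text
time_s: 10.88
tcp_pos: [0.5391, -0.0729, 0.2376]
eef_rot: [-179.2, 0.3, -116.2]
contact_force: [-0.8, 0.5, -0.1]
gripper_width: 0.0874
```

```bash
python3 - <<'E'
from h import *
s=r.get_state();print(s['tcp_pos'],s['eef_rot'])
im=r.capture('scene')[:,:,::-1];cv2.imwrite('pics/e_scene.png',im)
crop(im,220,110,240,240,2.5,'pics/e1.png')
E
```

```text
[ 0.53914461 -0.07289953  0.23760025] [-179.19784423    0.32970258 -116.24592683]
```

View pics/e1.png

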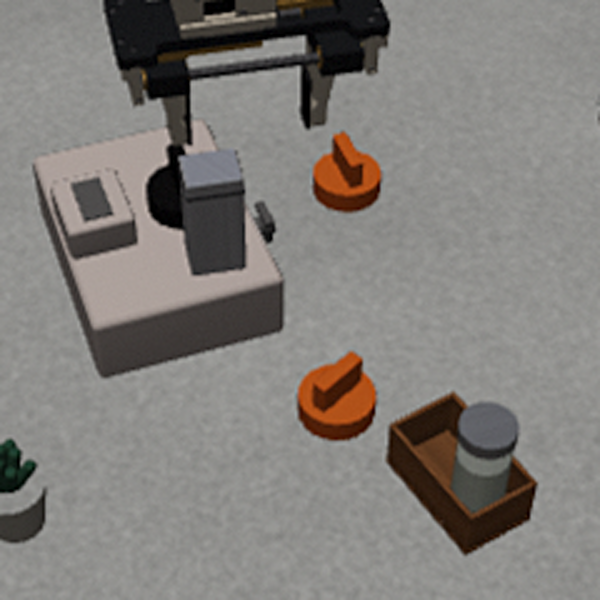

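The jar stands upright in the crate at (487,455) in the crop. Next, the tin.

Emit:
{"api": "carry_out", "payload": {
  "plan": [
    [0.002,-0.012,0,0.001,0.01,0],
    [0.002,-0.015,0,0,0.004,0],
    [0.001,-0.01,0,0,0,0],
    [0,-0.003,-0.01,0,0,0],
    [0,0,-0.015,0,0,0],
    [0,0,-0.01,0,0,0],
    [0,0,0,0,0,0],
    [0,0,0,0,0,0]
  ]
}}

```text
time_s: 11.6
tcp_pos: [0.5443, -0.1075, 0.1996]
eef_rot: [-179.9, 0.1, -115.7]
contact_force: [-0.4, 0.2, 0.7]
gripper_width: 0.0874
```

Emit:
{"api": "carry_out", "payload": {
  "plan": [
    [0.0,-0.005,-0.012,0,0,-0.01],
    [0,-0.003,-0.018,0,0,-0.003],
    [0,0,-0.018,0,0,0],
    [0,0,-0.012,0,0,0],
    [0,0,0,0,0,0],
    [0,0,0,0,0,0]
  ]
}}

```text
time_s: 12.1
tcp_pos: [0.546, -0.1135, 0.1404]
eef_rot: [-179.7, 0.2, -116.3]
contact_force: [-0.3, 0.3, 0.3]
gripper_width: 0.0879
```

Emit:
{"api": "carry_out", "payload": {
  "plan": [
    [-0.001,-0.001,-0.005,0,0.004,0],
    [0,0,-0.001,0,0,0],
    [0,0,0,0,0,0]
  ]
}}

```text
time_s: 12.35
tcp_pos: [0.5464, -0.114, 0.1364]
eef_rot: [-179.8, 0.2, -116.2]
contact_force: [-0.3, 0.2, -0.1]
gripper_width: 0.0877
```

Emit:
{"api": "carry_out", "payload": {
  "plan": [
    [0,0,0,0,0,0],
    [0,0,0,0,0,0],
    [0,0,0,0,0,0],
    [0,0,0,0,0,0],
    [0,0,0,0,0,0],
    [0,0,0,0,0,0],
    [0,0,0,0,0,0],
    [0,0,0,0,0,0],
    [0,0,0,0,0,0],
    [0,0,0,0,0,0]
  ],
  "fingers": 1,
  "force": 20
}}

```text
time_s: 13.18
tcp_pos: [0.5474, -0.1139, 0.1387]
eef_rot: [-179.6, 0.3, -116.2]
contact_force: [-0.5, 0.6, 0.1]
gripper_width: 0.0482
```

Emit:
{"api": "carry_out", "payload": {
  "plan": [
    [0,0,0.02,0,0,0],
    [0,0,0.03,0,0,0],
    [0,0,0.03,0,0,0],
    [0,0.01,0.02,0,0,0.01],
    [-0.003,0.02,0.005,0,0,0.03],
    [-0.003,0.03,0,0,0,0.04],
    [-0.003,0.035,0,0,0,0.05],
    [-0.003,0.035,0,0,0,0.05],
    [-0.003,0.03,0,0,0,0.04],
    [-0.003,0.02,0,0,0,0.03],
    [-0.003,0.01,0,0,0,0.02],
    [0,0,0,0,0,0]
  ]
}}

```text
time_s: 14.18
tcp_pos: [0.5178, 0.0827, 0.2414]
eef_rot: [179.6, 0.0, -100.4]
contact_force: [0.3, 0.0, -2.5]
gripper_width: 0.048
```

Emit:
{"api": "carry_out", "payload": {
  "plan": [
    [-0.003,0.015,-0.005,0,-0.006,0.03],
    [-0.003,0.018,-0.01,0,0,0.02],
    [-0.001,0.012,-0.01,0,0,0.005],
    [0,0.005,-0.01,0,0,0],
    [0,0,-0.01,0,0,0],
    [0,0,-0.01,0,0,0],
    [0,0,0,0,0,0],
    [0,0,0,0,0,0]
  ]
}}

```text
time_s: 14.85
tcp_pos: [0.5093, 0.1302, 0.1799]
eef_rot: [179.7, -0.2, -97.4]
contact_force: [-0.0, 0.1, -2.6]
gripper_width: 0.0478
```

Emit:
{"api": "carry_out", "payload": {
  "plan": [
    [0,0.003,-0.012,0,-0.003,0.004],
    [0,0.002,-0.014,0,0,0],
    [0,0,-0.012,0,0,0],
    [0,0,-0.005,0,0,0],
    [0,0,0,0,0,0],
    [0,0,0,0,0,0]
  ]
}}

```text
time_s: 15.35
tcp_pos: [0.5117, 0.1324, 0.1375]
eef_rot: [-180.0, -0.1, -97.4]
contact_force: [0.7, 0.9, -2.1]
gripper_width: 0.0476
```

```bash
python3 - <<'E'
from h import *
im=r.capture('scene')[:,:,::-1]
crop(im,330,200,140,150,4,'pics/f1.png')
s=r.get_state();print(s['tcp_pos'],s['eef_rot'])
E
```

```text
[0.51174205 0.13248323 0.13764854] [-1.79940410e+02 -1.26610863e-01 -9.74143886e+01]
```

View pics/f1.png

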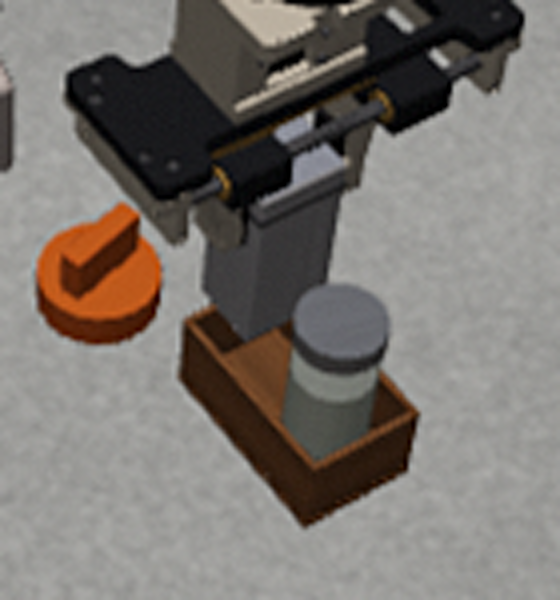

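Emit:
{"api": "carry_out", "payload": {
  "plan": [
    [-0.001,0.003,0,0,0,0.003],
    [-0.001,0.003,0,0,0,0],
    [0,0,0,0,0,0],
    [0,0,0,0,0,0]
  ]
}}

```text
time_s: 15.73
tcp_pos: [0.5109, 0.1395, 0.1402]
eef_rot: [-179.8, 0.0, -97.2]
contact_force: [0.4, 0.1, -3.4]
gripper_width: 0.0474
```

Emit:
{"api": "carry_out", "payload": {
  "plan": [
    [0,-0.001,-0.01,0,0.002,0],
    [0,-0.001,-0.01,0,0,0],
    [0,0,-0.008,0,0,0],
    [0,0,0,0,0,0],
    [0,0,0,0,0,0]
  ]
}}

```text
time_s: 16.15
tcp_pos: [0.5107, 0.1374, 0.1093]
eef_rot: [-179.9, 0.0, -97.2]
contact_force: [0.1, -0.5, -3.6]
gripper_width: 0.0479
```

Emit:
{"api": "carry_out", "payload": {
  "plan": [
    [0,0,-0.01,0,0,0],
    [0,0,-0.012,0,0,0],
    [0,0,-0.008,0,0,0],
    [0,0,0,0,0,0],
    [0,0,0,0,0,0]
  ]
}}

```text
time_s: 16.57
tcp_pos: [0.5106, 0.1372, 0.0761]
eef_rot: [-179.9, -0.0, -97.2]
contact_force: [0.0, 0.2, -2.9]
gripper_width: 0.0477
```

Emit:
{"api": "carry_out", "payload": {
  "plan": [
    [0,0,-0.003,0,0,0],
    [0,0,0,0,0,0],
    [0,0,0,0,0,0]
  ]
}}

```text
time_s: 16.82
tcp_pos: [0.5113, 0.1375, 0.0735]
eef_rot: [-179.8, -0.0, -97.2]
contact_force: [0.4, 0.4, -3.0]
gripper_width: 0.0478
```

Emit:
{"api": "carry_out", "payload": {
  "plan": [
    [0,0,0,0,0,0],
    [0,0,0,0,0,0],
    [0,0,0,0,0,0],
    [0,0,0,0,0,0],
    [0,0,0,0,0,0],
    [0,0,0,0,0,0],
    [0,0,0,0,0,0]
  ],
  "fingers": -1
}}

```text
time_s: 17.4
tcp_pos: [0.5137, 0.1388, 0.0766]
eef_rot: [-179.5, 0.2, -97.1]
contact_force: [0.1, -0.4, 1.0]
gripper_width: 0.0856
```

```bash
python3 - <<'E'
from h import *
im=r.capture('scene')[:,:,::-1]
crop(im,330,200,140,150,4,'pics/g1.png')
E
```

```text
(no output)
```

View pics/g1.png

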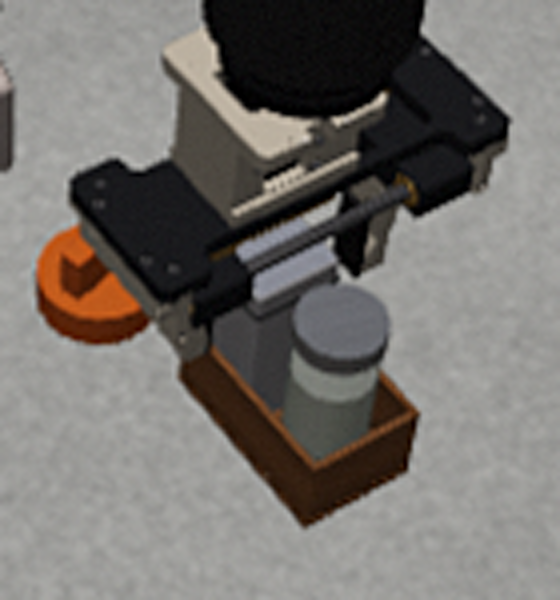

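The tin is down in the crate next to the jar. I'll retreat and check from above.

Emit:
{"api": "carry_out", "payload": {
  "plan": [
    [0,0,0.015,0,0,0],
    [0,0,0.03,0,0,0],
    [0,0,0.035,0,0,0],
    [0,0,0.035,0,0,0],
    [0,-0.01,0.03,0,0,0],
    [0,-0.02,0.01,0,0,-0.02],
    [0.001,-0.03,0,0,0,-0.02],
    [0.001,-0.035,0,0,0,-0.02],
    [0.001,-0.035,0,0,0,-0.02],
    [0.001,-0.035,0,0,0,-0.02],
    [0.001,-0.035,0,0,0,-0.02],
    [0.001,-0.035,0,0,0,-0.02]
  ]
}}

```text
time_s: 18.45
tcp_pos: [0.5175, -0.1013, 0.2407]
eef_rot: [-179.4, 0.2, -104.9]
contact_force: [0.6, 0.4, 0.6]
gripper_width: 0.0877
```

Emit:
{"api": "carry_out", "payload": {
  "plan": [
    [0.001,-0.025,0,0,0,-0.02],
    [0,-0.01,0,0,0,0],
    [0,0,0,0,0,0],
    [0,0,0,0,0,0]
  ]
}}

```text
time_s: 18.78
tcp_pos: [0.5171, -0.1437, 0.2404]
eef_rot: [-179.4, 0.1, -106.5]
contact_force: [0.5, -0.1, -1.0]
gripper_width: 0.0875
```

```bash
python3 - <<'E'
from h import *
import json
s=r.get_state();print(s['tcp_pos'],s['eef_rot'],s['gripper_width'])
json.dump({k:list(map(float,s[k])) for k in('tcp_pos','eef_rot')},open('k.json','w'))
im=r.capture('wrist')[:,:,::-1];cv2.imwrite('pics/k_wrist.png',im)
im=r.capture('scene')[:,:,::-1]; crop(im,330,200,140,150,4,'pics/k1.png')
E
```

```text
[ 0.51706256 -0.14371823  0.24039003] [-1.79403315e+02  1.46966529e-01 -1.06530052e+02] 0.08749933818769157
```

View pics/k_wrist.png

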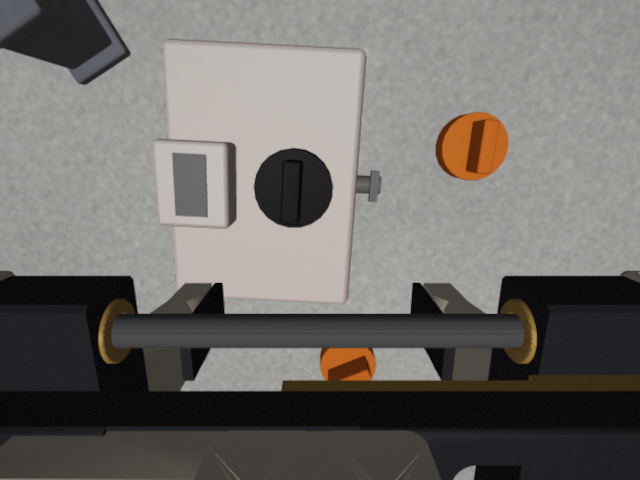

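View pics/k1.png

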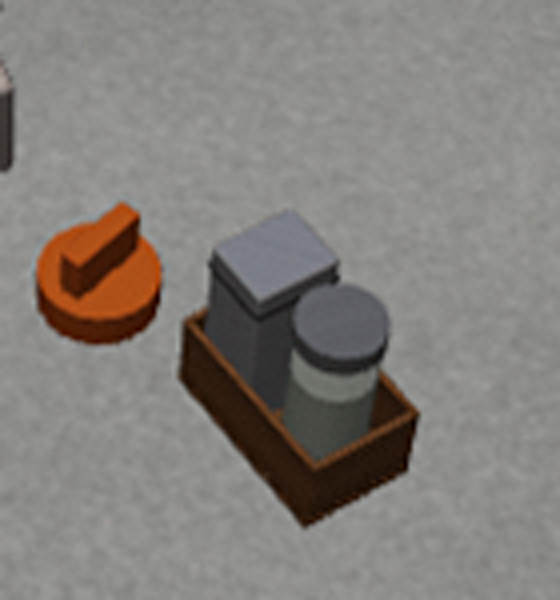

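Both stand upright in the crate. In the wrist view the cap disc is centred at about (293,188), with its bar running from about (293,161) to (291,222). I'll measure the cap precisely.

```bash
python3 - <<'E'
from h import *
import json
W=cam('wrist',json.load(open('k.json')))
a=cv2.imread('pics/k_wrist.png')
m=((a.max(2)<60)*255).astype('uint8'); m[240:]=0; m[:,:240]=0;m[:,345:]=0
cs=max(cv2.findContours(m,0,2)[0],key=cv2.contourArea)
e=cv2.fitEllipse(cs);print(e, onz(W,*e[0],.095))
crop(a,245,140,100,100,6,'pics/k2.png')
E
```

```text
((293.0975036621094, 187.4351043701172), (76.47351837158203, 77.41156768798828), 160.1846160888672) [ 0.52708252 -0.18496069  0.095     ]
```

View pics/k2.png

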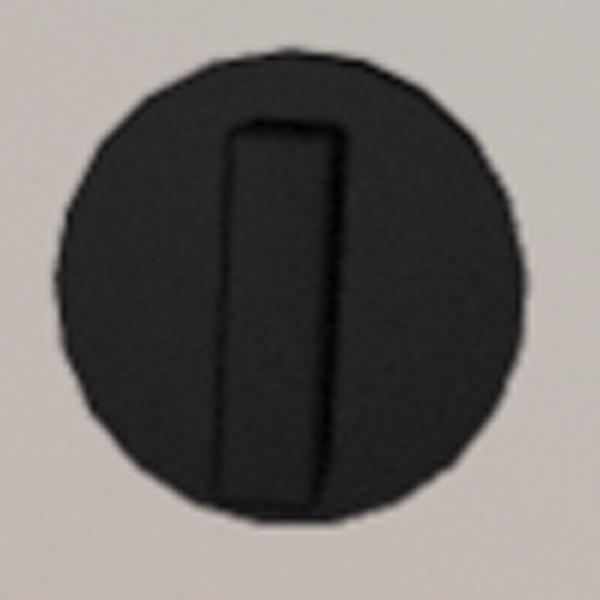

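Emit:
{"api": "carry_out", "payload": {
  "plan": [
    [0.004,-0.012,-0.005,0.003,0.008,-0.03],
    [0.004,-0.015,-0.015,0,0,-0.02],
    [0.002,-0.008,-0.02,0,0,0],
    [0,-0.003,-0.02,0,0,0],
    [0,0,-0.01,0,0,0],
    [0,0,0,0,0,0],
    [0,0,0,0,0,0]
  ],
  "fingers": 0.2,
  "force": 20
}}

```text
time_s: 19.47
tcp_pos: [0.5302, -0.1735, 0.1702]
eef_rot: [-179.7, 0.3, -108.7]
contact_force: [0.2, 0.2, 0.2]
gripper_width: 0.0465
```

Emit:
{"api": "carry_out", "payload": {
  "plan": [
    [-0.002,-0.006,0,-0.003,0.006,-0.01],
    [-0.001,-0.005,-0.005,0,0,0],
    [0,-0.001,-0.01,0,0,0],
    [0,0,-0.005,0,0,0],
    [0,0,0,0,0,0]
  ]
}}

```text
time_s: 19.88
tcp_pos: [0.5293, -0.1849, 0.1524]
eef_rot: [-179.6, 0.1, -109.1]
contact_force: [-0.2, 0.2, 0.7]
gripper_width: 0.035
```

Emit:
{"api": "carry_out", "payload": {
  "plan": [
    [-0.002,0,-0.01,0,0.005,-0.002],
    [0,0,-0.015,0,0,0],
    [0,0,-0.012,0,0,0],
    [0,0,-0.006,0,0,0],
    [0,0,0,0,0,0],
    [0,0,0,0,0,0]
  ]
}}

```text
time_s: 20.38
tcp_pos: [0.5264, -0.1853, 0.1061]
eef_rot: [-179.9, -0.0, -109.3]
contact_force: [0.7, 0.2, -0.4]
gripper_width: 0.0352
```

Emit:
{"api": "carry_out", "payload": {
  "plan": [
    [0.0005,0.0005,-0.004,0,0,0],
    [0,0,-0.002,0,0,0],
    [0,0,0,0,0,0]
  ]
}}

```text
time_s: 20.63
tcp_pos: [0.5277, -0.1848, 0.1005]
eef_rot: [-179.8, -0.0, -109.3]
contact_force: [0.1, -0.6, 0.8]
gripper_width: 0.0349
```

Emit:
{"api": "carry_out", "payload": {
  "plan": [
    [0,0,0,0,0,0],
    [0,0,0,0,0,0],
    [0,0,0,0,0,0],
    [0,0,0,0,0,0],
    [0,0,0,0,0,0],
    [0,0,0,0,0,0],
    [0,0,0,0,0,0]
  ],
  "fingers": 1,
  "force": 25
}}

```text
time_s: 21.22
tcp_pos: [0.5283, -0.1848, 0.1018]
eef_rot: [-179.7, 0.0, -109.3]
contact_force: [0.2, -0.4, -0.7]
gripper_width: 0.0142
```

```bash
python3 - <<'E'
from h import *
s=r.get_state();print(s['tcp_pos'],s['eef_rot'],s['gripper_width'],s['contact_force'],s['moment'],s['joints'])
E
```

```text
[ 0.52829726 -0.18476718  0.10180893] [-1.79726006e+02  8.85520774e-03 -1.09279447e+02] 0.014170249234496638 [ 0.18604847 -0.42934749 -0.68106903] [ 0.0528738   0.09807615 -0.01090417] [  0.82625547  16.18159814 -23.65937805   0.11226279 -49.89873675
 -20.17784189]
```

Gripped at 14.2 mm. I'll try counter-clockwise gently.

Emit:
{"api": "carry_out", "payload": {
  "plan": [
    [0,0,0,0,0,0.03],
    [0,0,0,0,0,0.03],
    [0,0,0,0,0,0.03],
    [0,0,0,0,0,0.03],
    [0,0,0,0,0,0.03]
  ]
}}

```text
time_s: 21.63
tcp_pos: [0.5281, -0.1847, 0.1016]
eef_rot: [-179.7, 0.0, -100.4]
contact_force: [-0.3, 0.8, 0.8]
gripper_width: 0.0138
```

```bash
python3 - <<'E'
from h import *
s=r.get_state();print(s['tcp_pos'],s['eef_rot'],s['gripper_width'],s['contact_force'],s['moment'],s['joint_torque'])
E
```

```text
[ 0.52813172 -0.18468885  0.10163882] [-1.79742912e+02  1.75789989e-02 -1.00388384e+02] 0.013794316304376764 [-0.29331599  0.75652167  0.75364087] [0.14233835 0.07608422 0.00575821] [-1.06746394e-01 -4.71298242e+01  2.40110636e+01  5.81583157e+00
 -1.27177613e-02 -6.29271325e-01]
```

Emit:
{"api": "carry_out", "payload": {
  "plan": [
    [0,0,0,0,0,0.03],
    [0,0,0,0,0,0.04],
    [0,0,0,0,0,0.04],
    [0,0,0,0,0,0.04],
    [0,0,0,0,0,0.04]
  ]
}}

```text
time_s: 22.05
tcp_pos: [0.5283, -0.1845, 0.1016]
eef_rot: [-179.7, 0.0, -89.0]
contact_force: [0.1, 1.4, -0.3]
gripper_width: 0.0137
```

```bash
python3 - <<'E'
from h import *
s=r.get_state();print(s['tcp_pos'],s['eef_rot'],s['gripper_width'],s['contact_force'],s['moment'],s['joint_torque'])
im=r.capture('scene')[:,:,::-1]; crop(im,215,90,150,150,4,'pics/m1.png')
im=r.capture('side')[:,:,::-1]; crop(im,260,220,150,150,4,'pics/m2.png')
E
```

```text
[ 0.52830986 -0.18452035  0.10164061] [-1.79726521e+02  2.79965819e-02 -8.89781102e+01] 0.01368510045242379 [ 0.14436893  1.39044631 -0.28475488] [ 0.12441083  0.08126751 -0.00217389] [-9.97672020e-02 -4.72007525e+01  2.40959716e+01  5.83277956e+00
  3.43244278e-02 -8.39680564e-01]
```

View pics/m1.png

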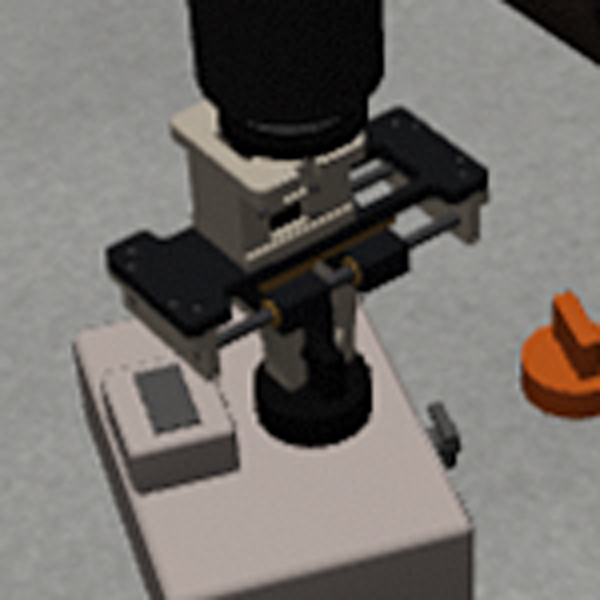

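View pics/m2.png

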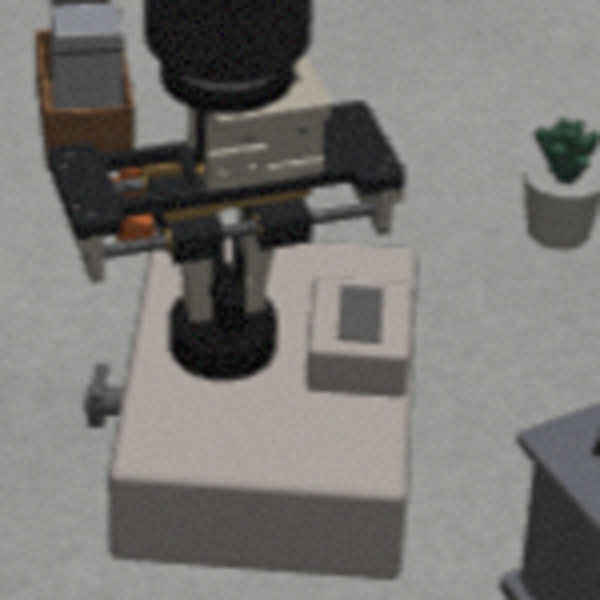

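Already 20° without a stop and with a stable grip, so the thread unscrews counter-clockwise. I'll continue to about 80°.

Emit:
{"api": "carry_out", "payload": {
  "plan": [
    [0,0,0,0,0,0.05],
    [0,0,0,0,0,0.06],
    [0,0,0,0,0,0.07],
    [0,0,0,0,0,0.07],
    [0,0,0,0,0,0.07],
    [0,0,0,0,0,0.07],
    [0,0,0,0,0,0.07],
    [0,0,0,0,0,0.07],
    [0,0,0,0,0,0.06],
    [0,0,0,0,0,0.05],
    [0,0,0,0,0,0]
  ]
}}

```text
time_s: 23.07
tcp_pos: [0.5282, -0.1843, 0.1016]
eef_rot: [-179.7, 0.1, -51.7]
contact_force: [0.8, 0.1, -1.0]
gripper_width: 0.014
```

Emit:
{"api": "carry_out", "payload": {
  "plan": [
    [0,0,0,0,0,0.06],
    [0,0,0,0,0,0.07],
    [0,0,0,0,0,0.07],
    [0,0,0,0,0,0.07],
    [0,0,0,0,0,0.07],
    [0,0,0,0,0,0.04],
    [0,0,0,0,0,0.02],
    [0,0,0,0,0,0]
  ]
}}

```text
time_s: 23.73
tcp_pos: [0.5277, -0.1843, 0.1016]
eef_rot: [-179.8, 0.1, -29.0]
contact_force: [-0.0, -0.4, 0.2]
gripper_width: 0.0136
```

```bash
python3 - <<'E'
from h import *
s=r.get_state();print(s['tcp_pos'],s['eef_rot'],s['gripper_width'],s['contact_force'],s['moment'],s['joints'])
im=r.capture('scene')[:,:,::-1]; crop(im,215,90,150,150,4,'pics/n1.png')
E
```

```text
[ 0.52766017 -0.18429041  0.10162974] [-1.79761768e+02  9.70876895e-02 -2.90278399e+01] 0.013608631274032053 [-0.03821457 -0.43976781  0.22703343] [-0.06060796  0.14620492  0.0210047 ] [  0.63357669  16.31379044 -23.30983733  -0.33129933 -50.34331333
  60.54973893]
```

View pics/n1.png

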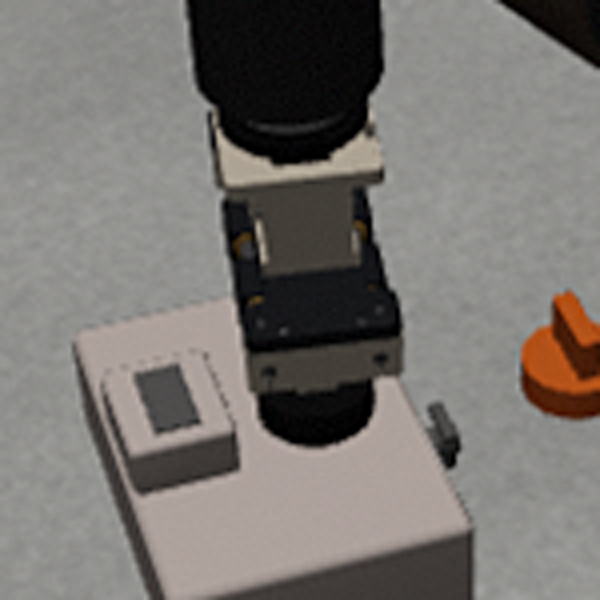

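Turned 80.3° with the cap still seated. Lifting gently, then on to about 10 cm.

Emit:
{"api": "carry_out", "payload": {
  "plan": [
    [0,0,0.005,0,0,0],
    [0,0,0.006,0,0,0],
    [0,0,0.006,0,0,0],
    [0,0,0,0,0,0]
  ]
}}

```text
time_s: 24.12
tcp_pos: [0.5276, -0.1844, 0.1201]
eef_rot: [-179.8, 0.1, -29.4]
contact_force: [0.9, -1.4, -0.6]
gripper_width: 0.0135
```

Emit:
{"api": "carry_out", "payload": {
  "plan": [
    [0,0,0.008,0,0,0],
    [0,0,0.012,0,0,0],
    [0,0,0.015,0,0,0],
    [0,0,0.015,0,0,0],
    [0,0,0.012,0,0,0],
    [0,0,0.008,0,0,0],
    [0,0,0.003,0,0,0],
    [0,0,0,0,0,0],
    [0,0,0,0,0,0]
  ]
}}

```text
time_s: 24.87
tcp_pos: [0.5269, -0.1843, 0.2005]
eef_rot: [-179.7, 0.0, -29.6]
contact_force: [0.9, -0.5, -1.2]
gripper_width: 0.0139
```

```bash
python3 - <<'E'
from h import *
s=r.get_state();print(s['tcp_pos'],s['eef_rot'],s['gripper_width'],s['contact_force'])
im=r.capture('scene')[:,:,::-1]; cv2.imwrite('pics/o_scene.png',im); crop(im,215,90,240,250,2.4,'pics/o1.png')
im=r.capture('side')[:,:,::-1]; crop(im,250,190,150,180,3.3,'pics/o2.png')
E
```

```text
[ 0.52687438 -0.18430929  0.20052978] [-1.79717643e+02  2.83658823e-02 -2.95746522e+01] 0.013945346663094889 [ 0.92218408 -0.50107574 -1.17282725]
```

View pics/o1.png

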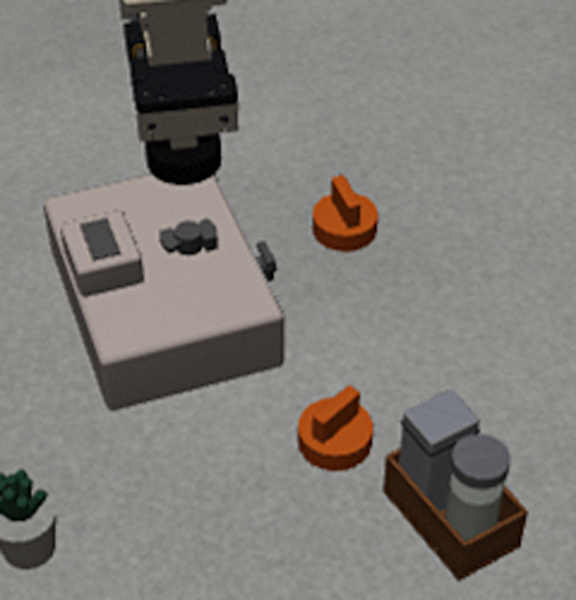

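View pics/o2.png

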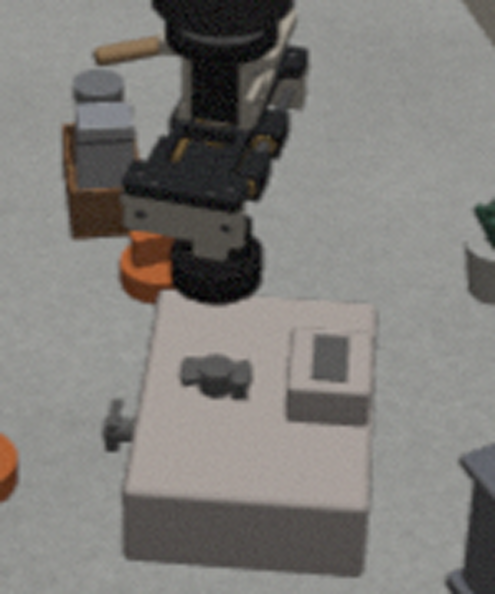

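The cap is off and held about 99 mm above its seat over the bare neck, and the jar and tin are upright in the crate. I'll let it settle briefly, then hand in.

Emit:
{"api": "carry_out", "payload": {
  "plan": [
    [0,0,0,0,0,0],
    [0,0,0,0,0,0],
    [0,0,0,0,0,0]
  ]
}}

```text
time_s: 25.22
tcp_pos: [0.5257, -0.1842, 0.1981]
eef_rot: [-179.8, 0.3, -29.6]
contact_force: [0.1, 0.1, -0.9]
gripper_width: 0.0137
```

```bash
python3 - <<'E'
from h import *
s=r.get_state();print(s['time_s'],s['tcp_pos'],s['gripper_width'])
print(r.close_job())
E
```

```text
25.2167 [ 0.5257048  -0.18415641  0.19807413] 0.013720755983084075
the job is handed in; nothing more can be done
None
```

I handed in the job at 25.2 s with all steps done. No verdict was reported.

- **Jar and tin:** I packed both side by side in the wooden box and let go. The last picture shows them standing upright there.
- **Cap thread:** Counter-clockwise was the first direction I tried. It turned freely with no stop, so I never had to try the other way. I turned the cap 80° while it was still seated, then lifted it straight up.
- **Final hold:** The last pictures show the cap upright in the gripper, with the bare neck below it. The last reading put it about 97 mm above its seat and about 2 mm sideways of the cap axis I had measured. The finger opening was steady at 13.7 mm.
- **Bystanders:** I didn't go near the clock, plant or brush. The parts of them visible in the last pictures look undisturbed, but I didn't measure their positions. I also left the orange look-alikes alone.

Only one thing disagreed: the arm drifted or overshot by up to about 20 mm on fast moves. I corrected that with short moves before each grasp and placement. No check failed.

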